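# Wedge a crate panel tight in the mending stand

## Task

Clamp the crate panel in the sloping mending stand: take the yellow-headed wedge from the rack, start it lightly by hand, tip first and only until it catches, in the stand's empty slot with its straight side against the dark fixed cheek, and let go. Then take the mallet and tap the wedge down the slot with several separate taps, about a centimetre each and lifting the mallet clear between them, until it goes no further, without pushing it home by hand. Finally put the mallet back on its rest as it was, standing on its face with its handle on the prop, and leave the red wedge, the can, the tape roll and the carton where they are.

Things in the scene. Friction and masses are not known exactly. Their poses are not given: they have to be found in the camera images.
- slot: Clamp bed. Origin: mouth of the wedge slot, mid-thickness. z: up the slope, out of the slot, 35 deg from vertical, leaning to the robot; x: out of the bed's face; y: across, from dark fixed cheek to crate panel. The wedge goes in along -z, axes parallel to these; enter at y about +4, home is x = y = 0. Slot at z=0: x -16.5 to 16.5 mm; y from -20 (cheek, face parallel to z) to the blue jaw.
- jaw_face (a point): Top edge of the blue jaw's slanting face, at the slot's z=0, y = +10 mm plus the jaw value. Going down, the face comes 0.2 mm closer to the cheek per mm, to match the wedge; it is 75 mm long. The bed is open below.
- jaw (a joint): Travel (m) of the jaw along the slot's +y: starts 0 to 0.0015; 0.008 = hard against the panel. Stays where left; moving it takes 4 N plus friction, so driving the wedge takes some 6 to 15 N. The wedge moves 5 mm per mm of jaw: it first binds with its tip 50 to 58 mm deep and stops, home, about 90 mm deep.
- stand: Mending stand, fixed, placed anew each time: base board 200 x 250 x 18 mm, origin its underside centre, posts, and the clamp bed; slot mouth 150 mm up, at y=-55 mm. In slot coordinates: plywood bed behind the slot to z=+40, y -60 to +170 mm; pale crate panel y +46 to +146, to z=+30; dark stop beyond; two aluminium straps across the slot's front from z=-8 down, to x=+23.
- wedge: Loose wedge, yellow head, 0.1 kg, 140 mm long, 28 mm thick (x); starts upright, tip down, in a rack pocket. Origin: tip end, on the head's axis; z from tip to head. Head: z 100 to 140, y -20 to +20 mm; grip it across y. Below it: straight side at y=-20 all the way, slanting side from y=0 at the tip to y=+20 at z=100. In the slot its z is minus the depth.
- spare: Wedge of the same shape with a red head, in the other pocket. Leave it.
- rack: Wooden block 140 x 80 x 45 mm with two pockets 30 mm deep (floor 15 mm above the bench) at x -33 and +33 mm, in which the wedges stand with their x and y along the rack's. Origin: centre of its underside. Fixed, placed anew each time.
- mallet: Loose mallet, 0.4 kg: black rubber cylinder head 48 mm in diameter, 84 mm long, orange band; wooden handle 24 x 24 mm square. Origin: centre of the lower striking face; z along the head (upper face at 84 mm); handle along +x at z=42 mm, from the head to x=175 mm. Starts standing on its face on the rest.
- mallet_grip (a point): Point on the axis of the mallet's handle, 65 mm from the head's axis, 42 mm above the lower striking face: a good place to grip, closing along the mallet's y.
- rest: Grey mallet rest (fixed, placed anew each time), plate 230 x 90 x 10 mm; origin: centre of its underside. The mallet's head stands on the plate at x=-70 mm, y=0 (black disc), handle along the rest's +x over a prop at x=+80 mm, 40 mm above the bench, that just carries the handle.
- can: Yellow spray can, 52 mm in diameter, 150 mm tall, standing on the bench; origin at its foot. Leave it.
- tape: Brown tape roll, 100 mm in diameter, 40 mm high, lying flat; origin at its foot. Leave it.
- carton: Cardboard carton 70 x 100 x 60 mm; origin at the centre of its underside. Leave it.
Mind the look-alikes: they are no part of the job. What is shaped like the mallet but blue or turquoise is not meant.

How it is judged:
By the outcome, as a careful person would: the job done as asked, in the order asked, and still so for the second after the job is handed in, with the robot touching nothing.
It also fails if it takes over 67 s, if anything falls off the work surface, if the arm or the gripper's body presses on something with over 40 N, if the wrist force passes 120 N, or if a joint passes its speed limit or range.

## Robot

A 6-joint arm with a two-finger parallel gripper is mounted at the origin on the work surface. World frame = base frame: x ahead of the robot, y to its left, z up, the work surface at z = 0. Lengths are in mm, angles in rad, forces in N, time in s.
With the tool pointing down it reaches from about 350 to 850 mm from the base axis. Payload 8.1 kg.
Tool frame: the origin (TCP) lies at the very end of the fingers, on their centre line; the grasp point (between the pads) lies 19 mm behind it (env.grip_depth is the distance from the TCP to the grasp point, in mm); z points along the fingers, y is the line along which they close (so a half turn about z gives the same grasp; the last joint's range is limited). The gripper opens to 85 mm and grips with 20 to 120 N. Pads are 22 mm wide; open, the fingers measure 114 mm over their backs; the gripper's body (76 mm by 85 mm) begins 54 mm behind the grasp point. The pads swing forward as they close: fully open they stand 13 mm farther back than shut.
Start: joints at [-1.264, 0.13, 1.488, -0, 1.523, -0.085], TCP at [229.132, -554.53, 231.292] pointing down, gripper open.
Joint ranges: [-2.96, 2.96], [-0.89, 2.26], [0.02, 2.5], [-1.34, 4.48], [0, 2.73], [-2.66, 2.66]. Speed limits (rad/s): [2.39, 2.39, 2.79, 3.14, 3.14, 3.14].

## Interface

Orientations are given as a unit quaternion [w, x, y, z].
In Python, from rig import env, camera gives the robot as it stands.
- The arm moves only by the shell command python3 -m handwheel 'ROWS' [FORCE]. ROWS is JSON, a list of rows, each a list of 3 entries, a list of its own where there are three numbers: the turn, a rotation vector about the tool's x, y, z in degrees, then the shift along the tool's x, y, z in m, then the closure, from 0 (fully open) to 1 (shut). A call has exactly 5 rows; each row shifts and turns the commanded pose from where the row before left it, along the tool's axes as they then stand; what a row does not reach is not made up. A row lasts 1/8 s, in which the tool goes at most 62.5 mm and 10.7 degrees, less where a joint would pass 70% of its speed; a pose out of reach is approached as far as the arm can. A call is refused whole if a number of a shift passes 0.0625 or a number of a turn 10.7, either way. A call with a gripper value outside its range is refused whole. The fingers move at their own pace and stop on an object; FORCE is the grip in N (left out, the last holds). Time passes only in rows, so rows that do not move let the fingers close, or fill a call up. It gives the time, the measured TCP pose, the force, the opening and the grip force at its end, in the units of the state.
- env.read_state(): the state, without advancing time (a new reading comes with each control period).
- camera(name): name is "scene" or "side" or "wrist"; returns a dict with "image" (480x640x3 uint8, blue, green, red), "intrinsics" (3x3 intrinsics, pixels), "k1" (the pictures are not rectified: a ray, as slopes to the right and down, at radius r is drawn at 1 + k1 r^2 times it, then the intrinsics apply), "position" and "rotation" of the camera in the world. Camera axes: x right, y up, looking along -z (the intrinsics and any distortion apply to the point x, -y, -z); pixel columns grow to the right and rows downward; lengths in mm; the calibration is good to about 2 mm. A picture is of the moment at which its call begins. There is no depth.
- env.finish_job(): hands the job in; it is judged then, once.
The state is a dict: "time": time; "qpos": joint angles; "joint_velocities": joint speeds; "tau": joint torques, N m; "ee_pos": TCP position; "tool_rot": TCP orientation; "force": force on the tool from outside, world axes, zero at the start; "wrist_torque": the same for the moment, N m; "width": finger opening in mm; "grip_force": force on a finger pad.
Only numpy, scipy, OpenCV 4.12 (cv2) and the standard library are available. Lean on these libraries where they do the work, as an engineer would, in place of code of your own. Each camera call takes 0.05 s, during which the arm holds its last target. There are 200 camera calls.

## Working session

There is one attempt and no reset: what is moved stays moved. The work goes in short steps, Python scripts to look and compute and a shell command to move; the robot and the scene stay as the last step left them, time stands still between calls to the robot, and variables do not carry over. Pictures are saved under pics/ and viewed, at most 10 in all, crops included, and the job is handed in when it is done.

```bash
ls; mkdir -p pics; cat > h.py <<'E'
import numpy as np,cv2
from rig import env,camera
from scipy.spatial.transform import Rotation as R
def shot(n,f):
    c=camera(n);cv2.imwrite('pics/'+f+'.png',c['image'])
    np.savez('pics/'+f+'.npz',**{k:np.array(v) for k,v in c.items()});return c
def load(f): return dict(np.load('pics/'+f+'.npz'))
def ray(c,u,v):
    K=c['intrinsics'];k1=float(c['k1'])
    d=np.array([(u-K[0,2])/K[0,0],(v-K[1,2])/K[1,1]]);p=d.copy()
    for _ in range(30): p=d/(1+k1*(p@p))
    w=np.array(c['rotation'])@np.array([p[0],-p[1],-1.]);return np.array(c['position']),w
def atz(c,u,v,z):
    o,w=ray(c,u,v);return o+w*(z-o[2])/w[2]
def proj(c,P):
    K=c['intrinsics'];k1=float(c['k1'])
    q=(np.atleast_2d(P)-c['position'])@np.array(c['rotation'])
    s=np.c_[q[:,0]/-q[:,2],-q[:,1]/-q[:,2]];s=s*(1+k1*(s**2).sum(1))[:,None]
    return np.c_[s[:,0]*K[0,0]+K[0,2],s[:,1]*K[1,1]+K[1,2]]
E
python3 - <<'E'
from h import *
for n in ('scene','side','wrist'):
    c=shot(n,n+'0');print(n,c['position'],c['k1'],np.array(c['intrinsics'])[0])
s=env.read_state();print(s)
E
```

```text
pics
scene [ 860.82501374  658.65159598 1324.07222021] -0.05104406910283582 [623.41845312   0.         320.7947035 ]
side [-81.06235762 779.7837863  740.95776621] 0.0013910915251890603 [528.6891847    0.         326.32644893]
wrist [ 293.4997252  -526.71906497  373.68532211] 0.012579226865449874 [343.38187042   0.         313.65685704]
{'time': 0.15, 'qpos': array([-1.26438529e+00,  1.31013963e-01,  1.48905645e+00, -2.06540675e-06,
        1.52301724e+00, -8.54155113e-02]), 'joint_velocities': array([-0.00161943, -0.00239944, -0.00367815,  0.0023704 , -0.00058674,
       -0.00108011]), 'tau': array([-3.19716619e-04, -5.70062613e+01, -5.01159096e+01, -3.29348713e-04,
        9.62855847e-03, -5.61826732e-05]), 'ee_pos': array([ 229.00384338, -554.10021131,  230.45471559]), 'tool_rot': array([-7.42826938e-04,  9.80870014e-01,  1.94662416e-01, -8.34542345e-05]), 'force': array([ 0.43918618, -1.09031196,  0.31016809]), 'wrist_torque': array([ 0.03222273, -0.01431492, -0.02791592]), 'grip_force': 0.0, 'width': 85.39696328210147}
```

View pics/scene0.png

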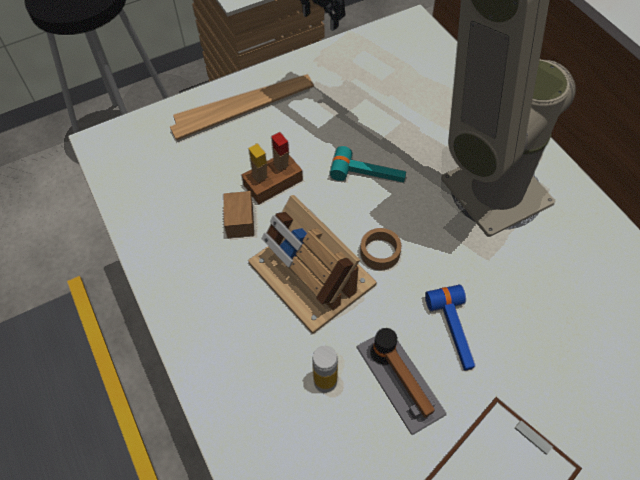

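View pics/side0.png

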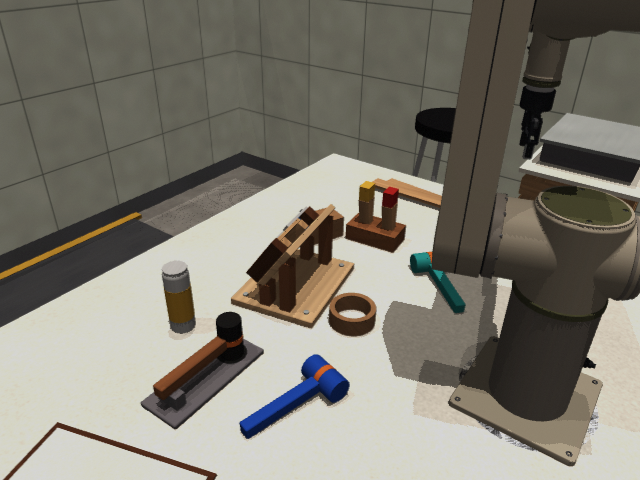

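```bash
python3 - <<'E'
from h import *
def mont(f,boxes,s,out):
    im=cv2.imread('pics/'+f+'.png');ts=[]
    for x,y,w,h in boxes:
        t=cv2.resize(im[y:y+h,x:x+w],None,fx=s,fy=s,interpolation=cv2.INTER_CUBIC)
        for k in range(0,w,20): cv2.line(t,(int(k*s),0),(int(k*s),5),(255,0,255),1);cv2.putText(t,str(x+k),(int(k*s),14),0,.33,(255,0,255),1)
        for k in range(0,h,20): cv2.line(t,(0,int(k*s)),(5,int(k*s)),(255,0,255),1);cv2.putText(t,str(y+k),(0,int(k*s)+4),0,.33,(255,0,255),1)
        ts.append(t)
    H=max(t.shape[0] for t in ts)
    cv2.imwrite('pics/'+out+'.png',np.hstack([cv2.copyMakeBorder(t,0,H-t.shape[0],0,0,0) for t in ts]))
mont('scene0',[(235,130,160,200),(350,320,100,120)],3,'ms')
mont('side0',[(230,175,180,160),(135,305,135,120)],2.5,'md')
E
```

```text
(no output)
```

View pics/ms.png

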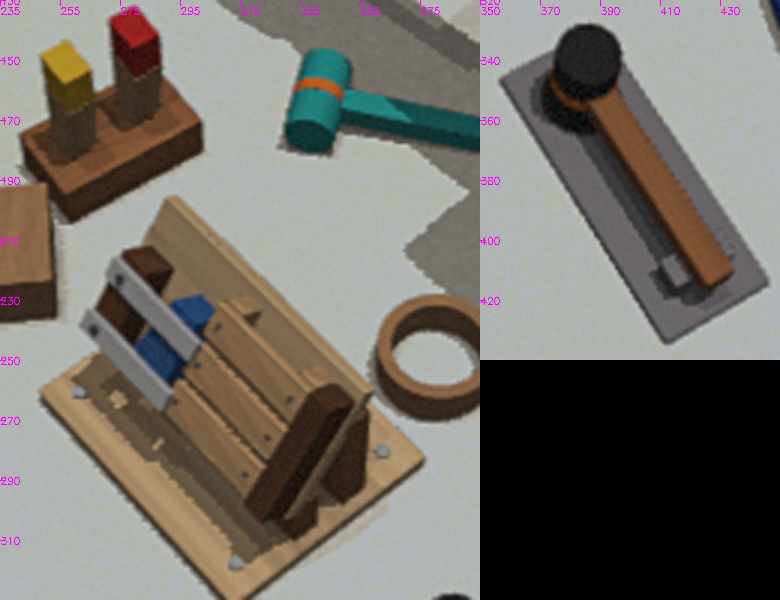

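View pics/md.png

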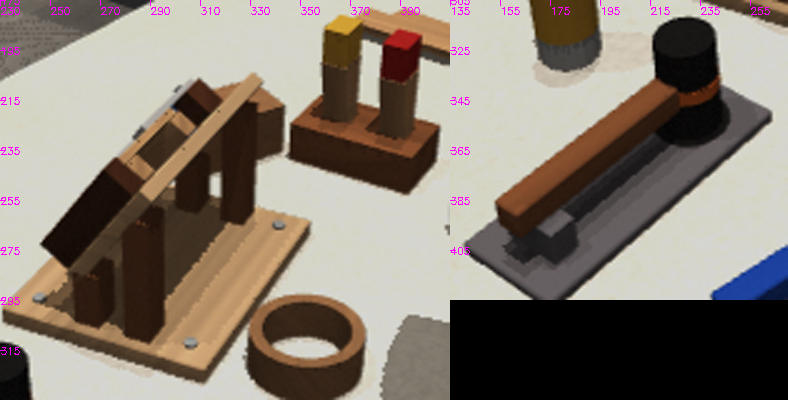

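```bash
python3 - <<'E'
from h import *
from scipy.optimize import least_squares
S,D=load('scene0'),load('side0')
print('plate',[atz(S,*p,10).round(0)[:2] for p in [(356.7,347.3),(412.7,434.3),(446,414)]],[atz(D,*p,10).round(0)[:2] for p in [(141,403.8),(174.2,425),(263,351)]])
print('mallet head',atz(S,386.7,336,94).round(),'handle end',atz(S,430.8,412.7,64).round())
print('base',[atz(S,*p,18).round(0)[:2] for p in [(248.7,261),(376,283.3),(313.3,329.3)]],[atz(D,*p,18).round(0)[:2] for p in [(353.6,263.8),(312,322.2),(231.2,299)]])
print('rack',[atz(S,*p,45).round(0)[:2] for p in [(242.3,175.7),(259.3,194.3),(302.7,170.7),(290,157.3)]],[atz(D,230+x/2.5,175+y/2.5,45).round(0)[:2] for x,y in [(290,122),(410,165),(440,125),(330,98)]])
print('heads top z155',[atz(S,235+x/3,130+y/3,155).round(0)[:2] for x,y in [(67,58),(134,28)]],[atz(D,230+x/2.5,175+y/2.5,155).round(0)[:2] for x,y in [(342,25),(402,40)]])
print('can/tape/carton',atz(S,325,355,150).round(),atz(S,381,248,20).round(),atz(S,238,208,60).round())
E
```

```text
Traceback (most recent call last):
  File "h.py", line 14, in atz
    o,w=ray(c,u,v);return o+w*(z-o[2])/w[2]
        ~~~^^^^^^^
  File "h.py", line 12, in ray
    w=np.array(c['rotation'])@np.array([p[0],-p[1],-1.]);return np.array(c['position']),w
      ~~~~~~~~~~~~~~~~~~~~~~~^~~~~~~~~~~~~~~~~~~~~~~~~~~
ValueError: matmul: Input operand 1 has a mismatch in its core dimension 0, with gufunc signature (n?,k),(k,m?)->(n?,m?) (size 3 is different from 4)
```

```bash
sed -i "s/np.array(c\['rotation'\])/rm(c)/" h.py; cat >> h.py <<'E'
def rm(c):
    q=np.array(c['rotation'])
    return q if q.size==9 else R.from_quat(q,scalar_first=True).as_matrix()
E
python3 - <<'E'
from h import *
S,D=load('scene0'),load('side0')
print('plate',[atz(S,*p,10).round(0)[:2] for p in [(356.7,347.3),(412.7,434.3),(446,414)]],[atz(D,*p,10).round(0)[:2] for p in [(141,403.8),(174.2,425),(263,351)]])
print('mallet head',atz(S,386.7,336,94).round(),'handle end',atz(S,430.8,412.7,64).round())
print('base',[atz(S,*p,18).round(0)[:2] for p in [(248.7,261),(376,283.3),(313.3,329.3)]],[atz(D,*p,18).round(0)[:2] for p in [(353.6,263.8),(312,322.2),(231.2,299)]])
print('rack',[atz(S,*p,45).round(0)[:2] for p in [(242.3,175.7),(259.3,194.3),(302.7,170.7),(290,157.3)]],[atz(D,230+x/2.5,175+y/2.5,45).round(0)[:2] for x,y in [(290,122),(410,165),(440,125),(330,98)]])
print('heads top z155',[atz(S,235+x/3,130+y/3,155).round(0)[:2] for x,y in [(67,58),(134,28)]],[atz(D,230+x/2.5,175+y/2.5,155).round(0)[:2] for x,y in [(342,25),(402,40)]])
print('can/tape/carton',atz(S,325,355,150).round(),atz(S,381,248,20).round(),atz(S,238,208,60).round())
c=load('wrist0');print(rm(c))
E
```

```text
plate [array([547., 209.]), array([542., 434.]), array([456., 432.])] [array([539., 437.]), array([458., 433.]), array([456., 211.])]
mallet head [498. 246.  94.] handle end [499. 424.  64.]
base [array([ 667., -108.]), array([428.,  93.]), array([614., 127.])] [array([ 473., -145.]), array([425.,  91.]), array([614., 135.])]
rack [array([ 578., -335.]), array([ 565., -259.]), array([ 433., -273.]), array([ 441., -330.])] [array([ 572., -259.]), array([ 427., -259.]), array([ 441., -351.]), array([ 567., -330.])]
heads top z155 [array([ 536., -306.]), array([ 474., -309.])] [array([ 538., -296.]), array([ 471., -303.])]
can/tape/carton [644. 241. 150.] [367.  15.  20.] [ 633. -235.   60.]
[[ 0.38153511  0.88898101  0.25326611]
 [-0.92435305  0.36739335  0.10292507]
 [-0.00154986 -0.27337683  0.96190577]]
```

Scene: yellow wedge head at (258,157); it could be confused with the red wedge (280,145) or the yellow can (325,370). Mallet with black head at (386,340) vs. blue (446,297) and turquoise (341,163). I choose the yellow-headed wedge in the rack and the black mallet on the grey rest; everything fits the given sizes. Moving over the rack for a close look.

```bash
python3 -m handwheel '[[[0,0,7.5],[0,0,0],0],[[0,0,7.5],[0,0,0],0],[[0,0,7.5],[0,0,0],0],[[0,0,0],[0.045,-0.034,0],0],[[0,0,0],[0.045,-0.034,0],0]]'
python3 -m handwheel '[[[0,0,0],[0.05,-0.037,0],0],[[0,0,0],[0.05,-0.037,0],0],[[0,0,0],[0.05,-0.037,0],0],[[0,0,0],[0.05,-0.037,0],0],[[0,0,0],[0.05,-0.037,0.01],0]]'
python3 - <<'E'
from h import *
shot('wrist','w1');s=env.read_state();print(s['ee_pos'],R.from_quat(s['tool_rot'],scalar_first=True).as_matrix().round(3))
c=load('w1');print(c['position'])
E
```

```text
time: 0.78
ee_pos: [319.5, -485.9, 230.8]
tool_rot: [-0.0, 1.0, -0.002, -0.0]
force: [0.3, -0.9, 0.2]
width: 85.5
grip_force: 0.0
time: 1.4
ee_pos: [570.8, -301.0, 222.2]
tool_rot: [0.001, 1.0, -0.0, 0.001]
force: [0.9, -0.6, -0.9]
width: 85.4
grip_force: 0.0
[ 575.13896622 -294.56051227  219.27997885] [[ 1.     0.004  0.002]
 [ 0.004 -1.     0.004]
 [ 0.002 -0.004 -1.   ]]
[ 640.33726698 -299.82929436  365.55993876]
```

View pics/w1.png

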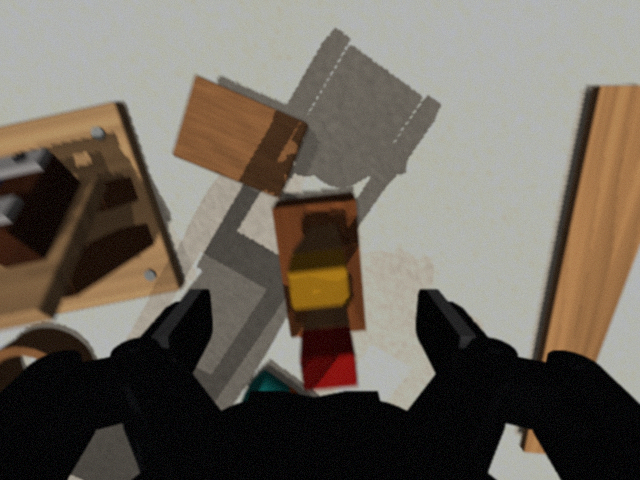

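```bash
python3 - <<'E'
import cv2,numpy as np
im=cv2.imread('pics/w1.png')[180:345,260:380]
im=np.clip((im/255.)**.5*255,0,255).astype('uint8')
im=cv2.resize(im,None,fx=3.6,fy=3.6,interpolation=cv2.INTER_CUBIC)
for k in range(0,120,20): cv2.putText(im,str(260+k),(int(k*3.6),10),0,.35,(255,0,255),1);cv2.line(im,(int(k*3.6),0),(int(k*3.6),6),(255,0,255),1)
for k in range(0,160,20): cv2.putText(im,str(180+k),(0,int(k*3.6)+4),0,.35,(255,0,255),1)
d=cv2.imread('pics/side0.png')[175:260,340:410]; d=cv2.resize(d,None,fx=5,fy=5,interpolation=cv2.INTER_CUBIC)
cv2.imwrite('pics/c1.png',np.hstack([im,cv2.copyMakeBorder(d,0,im.shape[0]-d.shape[0],0,0,0)]))
E
```

```text
(no output)
```

View pics/c1.png

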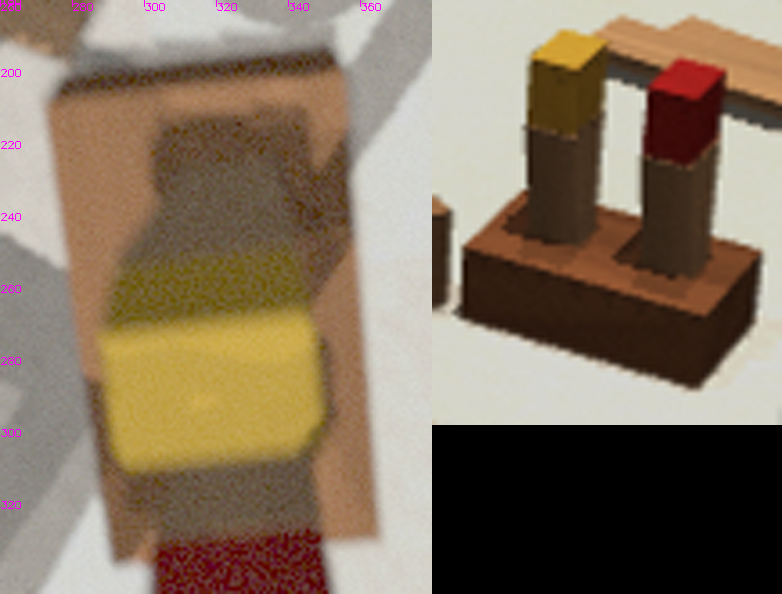

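```bash
python3 - <<'E'
from h import *
c=load('w1')
for z,ps in ((45,[(273.5,208),(354.5,199),(291,336),(364.5,329)]),(155,[(288.5,274),(343.5,268.5),(347,301),(295,310)])):
    P=np.array([atz(c,*p,z)[:2] for p in ps]);print(P.round(1),P.mean(0).round(1))
    d=P[0]-P[1];print(np.degrees(np.arctan2(d[1],d[0]))-90)
s=env.read_state();print(s['ee_pos'],s['joint_velocities'].round(3))
E
```

```text
[[ 575.1 -261.9]
 [ 583.6 -338.6]
 [ 437.2 -275.9]
 [ 445.4 -353.4]] [ 510.3 -307.5]
6.345803221640324
[[ 553.2 -283.4]
 [ 557.  -319.5]
 [ 533.6 -322.4]
 [ 526.9 -287.2]] [ 542.7 -303.1]
6.027779440692342
[ 575.13896622 -294.56051227  219.27997885] [-0.062 -0.021  0.061  0.     0.009 -0.132]
```

```bash
python3 -m handwheel '[[[0,0,0],[-0.028,0.0025,0],0],[[0,0,-6],[0,0,0],0],[[0,0,0],[0,0,0.04],0],[[0,0,0],[0,0,0],0],[[0,0,0],[0,0,0],0]]' 60
python3 - <<'E'
from h import *
s=env.read_state();print(s['ee_pos'],R.from_quat(s['tool_rot'],scalar_first=True).as_matrix().round(3))
E
```

```text
time: 2.08
ee_pos: [541.0, -304.6, 182.0]
tool_rot: [-0.0, 0.999, 0.052, -0.0]
force: [0.1, -0.7, 0.4]
width: 85.1
grip_force: 0.0
[ 540.98235614 -304.64743393  182.01162744] [[ 0.995  0.103 -0.   ]
 [ 0.103 -0.995  0.   ]
 [-0.    -0.    -1.   ]]
```

```bash
python3 -m handwheel '[[[0,0,0],[0.002,-0.001,0.03],0],[[0,0,0],[0,0,0.033],0],[[0,0,0],[0,0,0],0],[[0,0,0],[0,0,0],1],[[0,0,0],[0,0,0],1]]' 60
python3 -m handwheel '[[[0,0,0],[0,0,0],1],[[0,0,0],[0,0,0],1],[[0,0,0],[0,0,0],1],[[0,0,0],[0,0,-0.01],1],[[0,0,0],[0,0,0],1]]'
```

```text
time: 2.7
ee_pos: [544.1, -304.3, 121.0]
tool_rot: [0.001, 0.999, 0.052, 0.002]
force: [0.0, -0.0, -0.1]
width: 51.8
grip_force: 0.0
time: 3.32
ee_pos: [543.4, -303.8, 129.7]
tool_rot: [0.0, 0.999, 0.052, 0.001]
force: [0.8, -0.1, -1.2]
width: 39.2
grip_force: 60.5
```

```bash
python3 -m handwheel '[[[0,0,0],[0,0,-0.055],1],[[0,0,0],[0,0,-0.055],1],[[0,0,0],[0,0,-0.055],1],[[0,0,0],[-0.0137,-0.058,0],1],[[0,0,0],[-0.0137,-0.058,0],1]]'
python3 -m handwheel '[[[0,0,0],[-0.0137,-0.058,0],1],[[0,0,0],[-0.0137,-0.058,0],1],[[0,0,-6.2],[0,0,0],1],[[0,8.75,0],[0,0,0],1],[[0,8.75,0],[0,0,0],1]]'
python3 -m handwheel '[[[0,8.75,0],[0,0,0],1],[[0,8.75,0],[0,0,0],1],[[0,0,0],[0,0,0],1],[[0,0,0],[0,0,0],1],[[0,0,0],[0,0,0],1]]'
python3 - <<'E'
from h import *
s=env.read_state();print(s['qpos'].round(2),s['ee_pos'],R.from_quat(s['tool_rot'],scalar_first=True).as_matrix().round(3))
shot('wrist','w2');shot('side','d2')
E
```

```text
time: 3.95
ee_pos: [503.4, -190.1, 294.1]
tool_rot: [0.0, 0.999, 0.051, 0.001]
force: [0.3, 1.6, -1.1]
width: 39.1
grip_force: 61.8
time: 4.58
ee_pos: [464.8, -77.8, 293.3]
tool_rot: [-0.016, 0.982, 0.105, 0.153]
force: [-0.4, -0.1, -1.0]
width: 39.1
grip_force: 61.9
time: 5.2
ee_pos: [465.1, -78.2, 294.9]
tool_rot: [-0.032, 0.948, 0.102, 0.299]
force: [0.0, -0.4, -2.1]
width: 39.2
grip_force: 61.9
[-0.62 -0.83  2.24  0.45  1.32  0.72] [465.11823627 -78.22630922 294.89232045] [[ 0.801  0.212  0.56 ]
 [ 0.174 -0.977  0.121]
 [ 0.573  0.001 -0.82 ]]
```

View pics/w2.png

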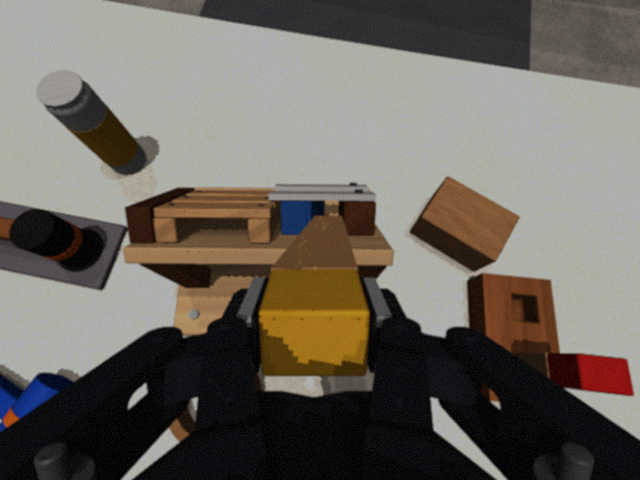

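```bash
cat >> h.py <<'E'
def slot(cx=545,cy=-8,yaw=12.2,sx=0):
    a=np.radians(yaw);Z=R.from_euler('z',a).as_matrix()
    B=Z@R.from_euler('y',-35,degrees=True).as_matrix()
    return np.array([cx,cy,0])+Z@np.array([sx,-55,150]),B
E
python3 - <<'E'
from h import *
o,B=slot();print(o,B.round(3))
seg=[((-16.5,-60,40),(-16.5,170,40)),((-16.5,46,30),(-16.5,146,30)),((23,-50,-8),(23,40,-8)),((-16.5,-20,0),(16.5,-20,0)),((-16.5,10,0),(16.5,10,0)),((-16.5,170,40),(-16.5,170,0)),((-16.5,-60,40),(-16.5,-60,0))]
out=[]
for f,(x,y,w,h),s in (('w2',(110,170,295,110),2.7),('d2',(225,190,130,95),3)):
    c=load(f);im=cv2.resize(c['image'][y:y+h,x:x+w],None,fx=s,fy=s,interpolation=cv2.INTER_CUBIC)
    for a,b in seg:
        p=(proj(c,np.array([o+B@np.array(q) for q in (a,b)]))-[x,y])*s
        cv2.line(im,*[tuple(int(t) for t in q) for q in p],(0,255,0),1)
    for k in range(0,w,20): cv2.putText(im,str(x+k),(int(k*s),8),0,.3,(255,0,255),1);cv2.line(im,(int(k*s),0),(int(k*s),4),(255,0,255),1)
    for k in range(0,h,10): cv2.putText(im,str(y+k),(0,int(k*s)+4),0,.3,(255,0,255),1)
    out.append(im)
W=max(i.shape[1] for i in out);cv2.imwrite('pics/c2.png',np.vstack([cv2.copyMakeBorder(i,0,0,0,W-i.shape[1],0) for i in out]))
E
```

```text
[556.62286381 -61.75787419 150.        ] [[ 0.801 -0.211 -0.561]
 [ 0.173  0.977 -0.121]
 [ 0.574  0.     0.819]]
```

View pics/c2.png

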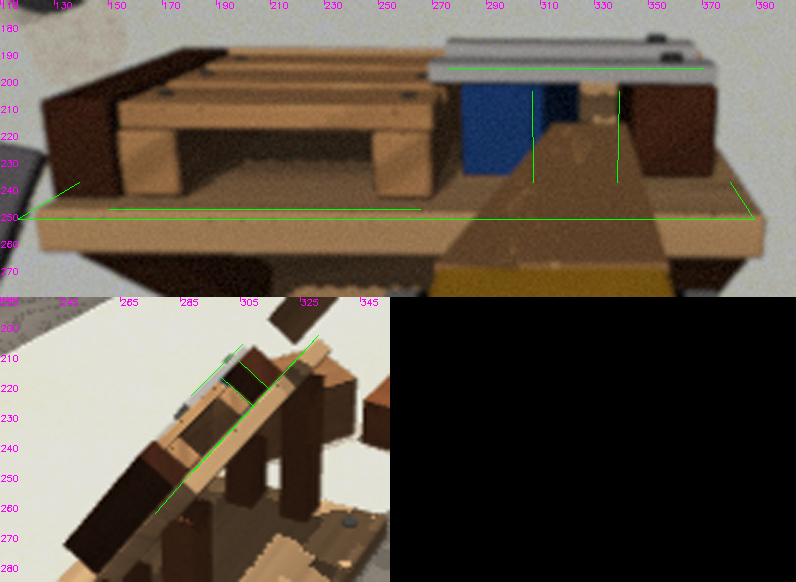

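```bash
python3 - <<'E'
from h import *
from scipy.optimize import least_squares
c=load('w2');d=load('d2')
L=[((-16.5,-60,40),(393,250.5)),((-16.5,170,40),(124.8,250.7)),((-16.5,-20,0),(344,235)),((16.5,-20,0),(344,None)),((16.5,10.7,0),(312,None)),((23,-20,-8),(None,192))]
def f(p):
    B=slot(yaw=p[3])[1];o=p[:3];r=[]
    for q,uv in L:
        e=proj(c,o+B@np.array(q))[0]
        r+=[(e[i]-uv[i]) for i in (0,1) if uv[i] is not None]
    r+=list(.5*(proj(d,o+B@np.array((-16.5,-60,40.)))[0]-(331.7,204.3)))
    return np.r_[r,(p[2]-150)/1.]
s=least_squares(f,[556,-62,150,12.2]);print(s.x,s.fun.round(2))
o=s.x[:3];B=slot(yaw=s.x[3])[1]
st=env.read_state();T=R.from_quat(st['tool_rot'],scalar_first=True).as_matrix()
tip=np.array(st['ee_pos'])+T@[0,0,103.7]
print('tip slot',B.T@(tip-o),'rot',(B.T@T).round(3))
print('tip px pred at x=+-14',proj(c,tip+np.array([T@[14,0,0],T@[-14,0,0],T@[14,20,0]])))
np.savez('slot.npz',o=o,B=B)
E
```

```text
[559.88929737 -65.90370352 148.68618059  12.48335912] [ 1.79 -1.72 -1.42 -0.68 -0.37  0.79  0.36 -0.43  1.67 -0.43 -0.97 -1.31]
tip slot [ 5.38273694  8.45042113 70.2008658 ] rot [[ 1.    -0.003 -0.001]
 [-0.003 -1.    -0.002]
 [-0.001  0.002 -1.   ]]
tip px pred at x=+-14 [[314.43578903 215.92532732]
 [314.41807431 251.90301565]
 [341.56208625 215.91394117]]
```

```bash
python3 -m handwheel '[[[0,0,0],[-0.0054,0.0045,0],1],[[0,0,0],[0,0,0.03],1],[[0,0,0],[0,0,0.03],1],[[0,0,0],[0,0,0],1],[[0,0,0],[0,0,0],1]]'
python3 - <<'E'
from h import *
c=shot('wrist','w3');o,B=[np.load('slot.npz')[k] for k in 'oB']
st=env.read_state();T=R.from_quat(st['tool_rot'],scalar_first=True).as_matrix()
tip=np.array(st['ee_pos'])+T@[0,0,103.7];print('tip slot',B.T@(tip-o),st['force'])
x,y,w,h=240,140,180,140;s=4.2
im=cv2.resize(np.clip((c['image'][y:y+h,x:x+w]/255.)**.6*255,0,255).astype('uint8'),None,fx=s,fy=s,interpolation=cv2.INTER_CUBIC)
seg=[((-16.5,-60,40),(-16.5,60,40)),((23,-50,-8),(23,40,-8)),((16.5,-50,-8),(16.5,40,-8)),((-16.5,-20,0),(16.5,-20,0)),((-16.5,10,0),(16.5,10,0))]
for a,b in seg:
    p=(proj(c,np.array([o+B@np.array(q) for q in (a,b)]))-[x,y])*s
    cv2.line(im,*[tuple(int(t) for t in q) for q in p],(0,255,0),1)
p=(proj(c,np.array([tip+T@np.array(q) for q in ((14,20,0),(14,0,0),(-14,0,0))]))-[x,y])*s
cv2.polylines(im,[p.astype(int)],False,(0,0,255),1)
for k in range(0,w,20): cv2.putText(im,str(x+k),(int(k*s),8),0,.3,(255,0,255),1)
for k in range(0,h,10): cv2.putText(im,str(y+k),(0,int(k*s)+4),0,.3,(255,0,255),1)
cv2.imwrite('pics/c3.png',im)
E
```

```text
time: 5.92
ee_pos: [494.4, -76.4, 240.8]
tool_rot: [-0.032, 0.949, 0.101, 0.298]
force: [0.2, 0.2, -1.0]
width: 39.0
grip_force: 62.1
tip slot [-1.18388872  3.41575866 10.11406415] [-0.08433843  0.60322579 -1.85587758]
```

View pics/c3.png

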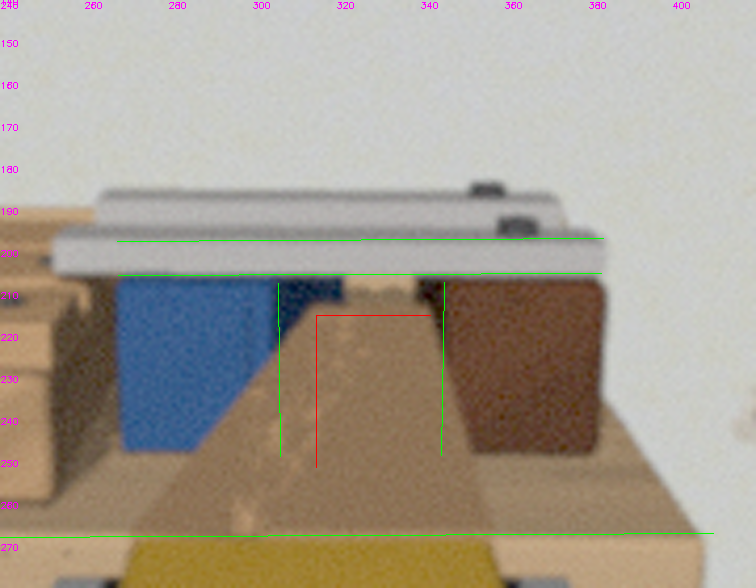

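```bash
python3 -m handwheel '[[[0,0,0],[-0.0007,0,0.01],1],[[0,0,0],[0,0.0005,0.01],1],[[0,0,0],[0,0.001,0.01],1],[[0,0,0],[0,0,0],1],[[0,0,0],[0,0,0],1]]'
cat > st.py <<'E'
from h import *
o,B=[np.load('slot.npz')[k] for k in 'oB']
st=env.read_state();T=R.from_quat(st['tool_rot'],scalar_first=True).as_matrix()
tip=np.array(st['ee_pos'])+T@[0,0,103.7];print('tip slot',(B.T@(tip-o)).round(2),'F slot',(B.T@st['force']).round(1),'M',(B.T@st['wrist_torque']).round(2),'w',round(st['width'],1))
E
python3 st.py
```

```text
time: 6.6
ee_pos: [511.2, -74.2, 216.2]
tool_rot: [-0.032, 0.948, 0.101, 0.299]
force: [1.4, 0.7, -0.7]
width: 39.2
grip_force: 61.9
tip slot [ -1.72   2.09 -20.1 ] F slot [ 0.9  0.3 -1.4] M [ 0.06  0.06 -0.01] w 39.2
```

No contact; go on, edging to the cheek.

```bash
python3 -m handwheel '[[[0,0,0],[0,0.001,0.008],1],[[0,0,0],[0,0.0005,0.008],1],[[0,0,0],[0,0,0],1],[[0,0,0],[0,0,0],1],[[0,0,0],[0,0,0],1]]'; python3 st.py
python3 -m handwheel '[[[0,0,0],[0,0.0005,0.003],1],[[0,0,0],[0,0.0005,0.003],1],[[0,0,0],[0,0,0.002],1],[[0,0,0],[0,0,0],1],[[0,0,0],[0,0,0],1]]'; python3 st.py
```

```text
time: 7.22
ee_pos: [520.9, -73.8, 203.2]
tool_rot: [-0.032, 0.948, 0.101, 0.299]
force: [4.7, 1.0, -1.4]
width: 39.2
grip_force: 61.7
tip slot [ -1.25   0.33 -36.22] F slot [ 3.1  0.  -3.9] M [ 0.01 -0.49 -0.06] w 39.2
time: 7.85
ee_pos: [525.7, -73.2, 196.9]
tool_rot: [-0.032, 0.948, 0.101, 0.3]
force: [3.9, 4.4, 2.7]
width: 39.2
grip_force: 62.4
tip slot [ -0.85  -0.   -44.12] F slot [ 5.4  3.5 -0.5] M [ 0.93 -0.8  -0.11] w 39.2
```

```bash
python3 -m handwheel '[[[0,0,0],[0.001,0,0],1],[[0,0,0],[0,0,0.002],1],[[0,0,0],[0,0,0.002],1],[[0,0,0],[0,0,0],1],[[0,0,0],[0,0,0],1]]'; python3 st.py
python3 -m handwheel '[[[0,0,0],[0,0,0.001],1],[[0,0,0],[0,0,0.001],1],[[0,0,0],[0,0,0],1],[[0,0,0],[0,0,0],1],[[0,0,0],[0,0,0],1]]'; python3 st.py
```

```text
time: 8.48
ee_pos: [528.3, -72.7, 193.5]
tool_rot: [-0.032, 0.948, 0.101, 0.299]
force: [3.1, 5.1, 2.8]
width: 39.0
grip_force: 62.4
tip slot [ -0.75  -0.06 -48.42] F slot [ 5.   4.3 -0.1] M [ 1.15 -0.47 -0.15] w 39.0
time: 9.1
ee_pos: [529.4, -72.5, 192.0]
tool_rot: [-0.032, 0.948, 0.101, 0.299]
force: [1.5, 5.5, 3.6]
width: 39.6
grip_force: 62.6
tip slot [ -0.67  -0.06 -50.29] F slot [4.2 5.  1.4] M [ 1.17 -0.41 -0.08] w 39.6
```

```bash
python3 -m handwheel '[[[0,0,0],[0.0007,-0.0003,0],1],[[0,0,0],[0,0,0.001],1],[[0,0,0],[0,0,0.001],1],[[0,0,0],[0,0,0],1],[[0,0,0],[0,0,0],1]]'; python3 st.py
python3 -m handwheel '[[[0,0,0],[0,0,0.001],1],[[0,0,0],[0,0,0],1],[[0,0,0],[0,0,0.001],1],[[0,0,0],[0,0,0],1],[[0,0,0],[0,0,0],1]]'; python3 st.py
```

```text
time: 9.72
ee_pos: [530.7, -72.1, 190.6]
tool_rot: [-0.032, 0.948, 0.101, 0.299]
force: [-2.8, 5.0, 4.2]
width: 39.1
grip_force: 63.0
tip slot [-5.500e-01 -2.000e-02 -5.226e+01] F slot [1.  5.5 4.4] M [ 0.99  0.26 -0.09] w 39.1
time: 10.35
ee_pos: [531.8, -71.9, 189.0]
tool_rot: [-0.032, 0.948, 0.101, 0.299]
force: [-4.4, 4.4, 5.6]
width: 39.2
grip_force: 63.1
tip slot [ -0.5   -0.07 -54.2 ] F slot [0.5 5.2 6.5] M [ 1.05  0.18 -0.12] w 39.2
```

```bash
python3 -m handwheel '[[[0,0,0],[0,0,0],0],[[0,0,0],[0,0,0],0],[[0,0,0],[0,0,0],0],[[0,0,0],[0,0,0],0],[[0,0,0],[0,0,-0.02],0]]'; python3 st.py
python3 -m handwheel '[[[0,0,0],[0,0,-0.05],0],[[0,0,0],[0,0,-0.04],0],[[0,0,0],[0,0,0],0],[[0,0,0],[0,0,0],0],[[0,0,0],[0,0,0],0]]'
python3 - <<'E'
from h import *
c=shot('wrist','w4');shot('side','d4')
E
python3 st.py
```

```text
time: 10.98
ee_pos: [520.0, -74.0, 204.1]
tool_rot: [-0.033, 0.949, 0.101, 0.298]
force: [0.8, 0.3, -0.1]
width: 85.5
grip_force: 0.0
tip slot [ -1.84   0.53 -35.  ] F slot [ 0.6  0.1 -0.5] M [-0.06  0.24  0.04] w 85.5
time: 11.6
ee_pos: [470.1, -85.0, 277.7]
tool_rot: [-0.033, 0.949, 0.101, 0.298]
force: [0.4, -0.6, -0.3]
width: 85.4
grip_force: 0.0
tip slot [-1.15  0.68 54.75] F slot [-0.3 -0.3 -0.3] M [ 0.01  0.27 -0.  ] w 85.3
```

View pics/w4.png

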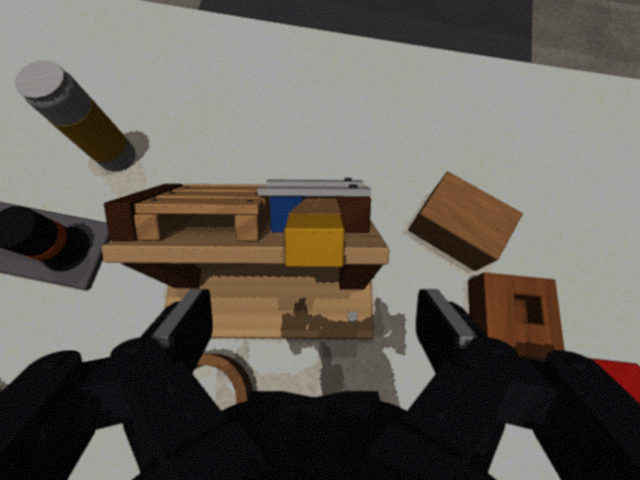

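The picture shows the wedge standing in the slot, its yellow head at (286–345, 213–266), the gripper clear. Measuring its depth and the mallet numerically.

```bash
cat >> h.py <<'E'
def wedgefit(c,box=(230,160,200,140)):
    # fit whole yellow silhouette of head (box x±14,y±20,z 100..140) to mask
    from scipy.optimize import minimize
    o,B=[np.load('slot.npz')[k] for k in 'oB']
    hsv=cv2.cvtColor(cv2.GaussianBlur(c['image'],(3,3),0),cv2.COLOR_BGR2HSV)
    m=((abs(hsv[...,0].astype(int)-23)<6)&(hsv[...,1]>190)).astype(np.uint8)
    x,y,w,h=box;M=np.zeros_like(m);M[y:y+h,x:x+w]=m[y:y+h,x:x+w]
    n,l,s,_=cv2.connectedComponentsWithStats(M);k=1+s[1:,4].argmax();M=(l==k).astype(np.uint8)
    V=np.array([[a,b,z] for a in(-14,14) for b in(-20,20) for z in(100,140)],float)
    def cost(p):
        P=proj(c,o+(V+[p[0],p[1],-p[2]])@B.T)
        I=np.zeros_like(M);cv2.fillConvexPoly(I,cv2.convexHull((P*16).astype(np.int32)),1,shift=4)
        return (I^M).sum()
    r=minimize(cost,[0,0,54],method='Nelder-Mead',options=dict(initial_simplex=[[0,0,54],[4,0,54],[0,4,54],[0,0,75]]))
    return r.x.round(1),r.fun,s[k]
E
python3 - <<'E'
from h import *
c=load('w4');print(wedgefit(c))
# mallet: black head top ellipse in scene, rest plate
S=load('scene0');im=S['image']
g=cv2.cvtColor(im,cv2.COLOR_BGR2HSV)
sub=np.zeros(im.shape[:2],bool);sub[320:380,355:410]=1
m=(sub&(g[...,2]<60)).astype(np.uint8)
ys,xs=np.nonzero(m);print('dark bbox',xs.min(),xs.max(),ys.min(),ys.max())
sub=np.zeros(im.shape[:2],bool);sub[340:425,370:440]=1
m=(sub&(g[...,0]<14)&(g[...,1]>110)&(g[...,2]>70)).astype(np.uint8)
pts=np.argwhere(m)[:,::-1].astype(np.float32);r=cv2.minAreaRect(pts);b=cv2.boxPoints(r);print('handle box',b.round(1),[atz(S,*p,64).round(1)[:2] for p in b])
E
```

```text
(array([-5.7,  1.4, 66.4]), np.float64(60.0), array([ 285,  214,   60,   54, 2994], dtype=int32))
dark bbox 370 401 328 379
handle box [[373.8 348.2]
 [387.1 337.8]
 [439.3 405.2]
 [425.9 415.5]] [array([528.6, 246.9]), array([490.9, 240.2]), array([474.9, 419.3]), array([510.6, 424.1])]
```

```bash
python3 -m handwheel '[[[0,-8.75,0],[0,0,0],0],[[0,-8.75,0],[0,0,0],0],[[0,-8.75,0],[0,0,0],0],[[0,-8.75,0],[0,0,0],0],[[0,0,0],[0.016,-0.0535,0],0]]'
python3 -m handwheel '[[[0,0,0],[0.016,-0.0535,0],0],[[0,0,0],[0.016,-0.0535,0],0],[[0,0,0],[0.016,-0.0535,0],0],[[0,0,0],[0.016,-0.0535,0],0],[[0,0,0],[0.016,-0.0535,0],0]]'
python3 -m handwheel '[[[0,0,0],[0.016,-0.0535,0],0],[[0,0,-9.8],[0,0,0],0],[[0,0,-9.8],[0,0,0],0],[[0,0,-9.8],[0,0,0],0],[[0,0,-9.8],[0,0,0],0]]'
python3 -m handwheel '[[[0,0,-9.8],[0,0,0],0],[[0,0,-9.8],[0,0,0],0],[[0,0,-9.8],[0,0,0],0],[[0,0,-9.8],[0,0,0],0],[[0,0,0],[0,0,0.02],0]]'
python3 -m handwheel '[[[0,0,0],[0,0,0.02],0],[[0,0,0],[0,0,0.02],0],[[0,0,0],[0,0,0],0],[[0,0,0],[0,0,0],0],[[0,0,0],[0,0,0],0]]'
python3 - <<'E'
from h import *
c=shot('wrist','w5');S=shot('scene','s5');D=shot('side','d5')
s=env.read_state();print(s['qpos'].round(2),s['ee_pos'].round(1),R.from_quat(s['tool_rot'],scalar_first=True).as_matrix().round(3))
g=cv2.cvtColor(c['image'],cv2.COLOR_BGR2HSV).astype(int)
m=((g[...,0]<16)&(g[...,1]>120)&(g[...,2]>70)).astype(np.uint8)
n,l,st,ce=cv2.connectedComponentsWithStats(m)
for k in range(1,n):
    if st[k,4]>300:
        b=cv2.boxPoints(cv2.minAreaRect(np.argwhere(l==k)[:,::-1].astype(np.float32)))
        print(st[k],b.round(0).tolist(),[atz(c,*p,64).round(1)[:2].tolist() for p in b])
E
```

```text
time: 12.32
ee_pos: [475.4, -30.1, 275.5]
tool_rot: [-0.0, 0.994, 0.105, -0.005]
force: [-0.0, 1.1, -0.6]
width: 85.3
grip_force: 0.0
time: 12.95
ee_pos: [496.3, 250.9, 278.2]
tool_rot: [0.0, 0.994, 0.106, -0.001]
force: [0.3, 0.0, -0.1]
width: 85.6
grip_force: 0.0
time: 13.58
ee_pos: [500.6, 304.7, 277.9]
tool_rot: [-0.0, 0.9, 0.436, -0.001]
force: [0.1, -0.0, 0.3]
width: 85.4
grip_force: 0.0
time: 14.2
ee_pos: [501.7, 305.0, 259.5]
tool_rot: [0.0, 0.704, 0.71, 0.001]
force: [0.5, -0.6, -0.4]
width: 85.5
grip_force: 0.0
time: 14.82
ee_pos: [501.6, 304.5, 220.6]
tool_rot: [0.0, 0.704, 0.71, 0.001]
force: [0.5, 0.3, -0.2]
width: 85.4
grip_force: 0.0
[0.46 0.1  1.54 0.   1.5  0.45] [501.4 304.5 220.3] [[-0.009  1.     0.001]
 [ 1.     0.009  0.001]
 [ 0.001  0.001 -1.   ]]
[165   5  79  33 424] [[164.0, 31.0], [241.0, 4.0], [244.0, 12.0], [167.0, 39.0]] [[385.0, 451.6], [445.4, 470.6], [447.3, 464.9], [386.6, 445.8]]
[ 299   74   29  149 3819] [[299.0, 74.0], [327.0, 74.0], [327.0, 222.0], [299.0, 222.0]] [[489.5, 422.5], [511.9, 422.7], [514.3, 300.8], [489.1, 300.6]]
[117 283  21  38 438] [[114.0, 317.0], [123.0, 281.0], [137.0, 285.0], [128.0, 321.0]] [[309.2, 203.9], [323.5, 241.9], [336.2, 238.2], [322.3, 199.9]]
```

```bash
python3 -m handwheel '[[[0,0,0],[0,0,0.05],0],[[0,0,0],[0,0,0.05],0],[[0,0,0],[0,0,0.047],0],[[0,0,0],[0,0,0.025],0],[[0,0,0],[0,0,0.015],0]]' 120
python3 -m handwheel '[[[0,0,0],[0,0,0],0],[[0,0,0],[0,0,0],0.5],[[0,0,0],[0,0,0],1],[[0,0,0],[0,0,0],1],[[0,0,0],[0,0,0],1]]'
python3 -m handwheel '[[[0,0,0],[0,0,0],1],[[0,0,0],[0,0,0],1],[[0,0,0],[0,0,0],1],[[0,0,0],[0,0,0],1],[[0,0,0],[0,0,0],1]]'
python3 - <<'E'
from h import *
s=env.read_state();print(s['ee_pos'].round(1),s['force'].round(1),s['wrist_torque'].round(2))
# wedge depth with x fixed from several cams
from scipy.optimize import minimize_scalar
o,B=[np.load('slot.npz')[k] for k in 'oB'];print(o)
for f,box in (('w4',(230,160,200,140)),('s5',(235,180,120,100)),('d5',(270,170,90,90))):
    c=load(f);hsv=cv2.cvtColor(c['image'],cv2.COLOR_BGR2HSV)
    m=((abs(hsv[...,0].astype(int)-23)<6)&(hsv[...,1]>170)).astype(np.uint8)
    x,y,w,h=box;M=np.zeros_like(m);M[y:y+h,x:x+w]=m[y:y+h,x:x+w]
    n,l,s,_=cv2.connectedComponentsWithStats(M);k=1+s[1:,4].argmax();M=(l==k).astype(np.uint8)
    V=np.array([[a,b,z] for a in(-14,14) for b in(-20,20) for z in(100,140)],float)
    out=[]
    for d in np.arange(44,80,2):
        P=proj(c,o+(V+[-.5,0,-d])@B.T)
        I=np.zeros_like(M);cv2.fillConvexPoly(I,cv2.convexHull((P*16).astype(np.int32)),1,shift=4)
        out.append(int((I^M).sum()))
    print(f,s[k],out)
E
```

```text
time: 15.6
ee_pos: [500.4, 304.0, 31.0]
tool_rot: [-0.0, 0.704, 0.71, -0.001]
force: [-1.2, -0.1, -0.6]
width: 85.3
grip_force: 0.0
time: 16.23
ee_pos: [501.8, 304.7, 33.5]
tool_rot: [0.0, 0.704, 0.711, 0.001]
force: [-0.3, -0.3, 4.3]
width: 22.2
grip_force: 118.5
time: 16.85
ee_pos: [501.8, 304.6, 33.5]
tool_rot: [0.0, 0.704, 0.71, 0.001]
force: [0.4, -0.9, 5.7]
width: 22.7
grip_force: 118.6
[501.8 304.6  33.5] [ 0.4 -0.9  5.7] [-0.11  0.18  0.07]
[559.88929737 -65.90370352 148.68618059]
w4 [ 284  214   61   54 3053] [646, 539, 461, 428, 399, 362, 479, 541, 651, 704, 810, 874, 959, 1011, 1096, 1157, 1226, 1284]
s5 [294 193  25  24 371] [238, 209, 179, 147, 126, 129, 129, 131, 158, 183, 205, 234, 272, 301, 319, 364, 386, 409]
d5 [309 192  24  25 273] [209, 182, 159, 150, 125, 115, 81, 84, 81, 85, 88, 105, 126, 134, 150, 165, 184, 197]
```

```bash
python3 -m handwheel '[[[0,0,0],[0,0,-0.02],1],[[0,0,0],[0,0,-0.056],1],[[0,0,0],[0,0,-0.06],1],[[0,0,0],[0,0,-0.06],1],[[0,0,0],[0,0,-0.06],1]]'
python3 -m handwheel '[[[0,0,0],[-0.055,-0.005,0],1],[[0,0,0],[-0.055,-0.005,0],1],[[0,0,0],[-0.055,-0.005,0],1],[[0,0,0],[-0.055,-0.005,0],1],[[0,0,0],[-0.055,-0.005,0],1]]'
python3 -m handwheel '[[[0,0,0],[-0.055,-0.005,0],1],[[0,0,-6],[0,0,0],1],[[0,0,-6],[0,0,0],1],[[-8.75,0,0],[0,0,0],1],[[-8.75,0,0],[0,0,0],1]]'
python3 -m handwheel '[[[-8.75,0,0],[0,0,0],1],[[-8.75,0,0],[0,0,0],1],[[0,0,0],[0,0,0],1],[[0,0,0],[0,0,0],1],[[0,0,0],[0,0,0],1]]'
cat > sm.py <<'E'
from h import *
o,B=[np.load('slot.npz')[k] for k in 'oB']
st=env.read_state();T=R.from_quat(st['tool_rot'],scalar_first=True).as_matrix()
p=np.array(st['ee_pos'])+T@[-57,0,23.5];print('face slot',(B.T@(p-o)).round(2),'F',(B.T@st['force']).round(1),'M',(B.T@st['wrist_torque']).round(2),'w',round(st['width'],1),'q2',st['qpos'][1].round(3),'t',st['time'])
E
python3 sm.py
python3 - <<'E'
from h import *
c=shot('wrist','w6');o,B=[np.load('slot.npz')[k] for k in 'oB'];s=env.read_state();T=R.from_quat(s['tool_rot'],scalar_first=True).as_matrix()
print(np.degrees(R.from_matrix(B.T@T@np.array([[0,1,0],[1,0,0],[0,0,-1]]).T).as_rotvec()).round(2))
g=cv2.cvtColor(c['image'],cv2.COLOR_BGR2HSV).astype(int)
m=((abs(g[...,0]-23)<6)&(g[...,1]>180)).astype(np.uint8);n,l,st,ce=cv2.connectedComponentsWithStats(m);print('yellow',[st[k].tolist() for k in range(1,n) if st[k,4]>60])
m=((abs(g[...,0]-8)<6)&(g[...,1]>200)&(g[...,2]>90)).astype(np.uint8);n,l,st,ce=cv2.connectedComponentsWithStats(m);print('orange',[st[k].tolist() for k in range(1,n) if st[k,4]>60])
t=np.array(s['ee_pos']);print('pred head top rim',proj(c,t+np.array([[-57,0,-60.5],[-57,24,-60.5],[-57,-24,-60.5],[-81,0,-60.5]])@T.T).round(0).tolist())
E
```

```text
time: 17.48
ee_pos: [500.2, 303.9, 290.8]
tool_rot: [-0.0, 0.704, 0.71, -0.0]
force: [1.0, 0.5, -3.9]
width: 22.2
grip_force: 118.5
time: 18.1
ee_pos: [477.6, 27.5, 288.8]
tool_rot: [-0.0, 0.704, 0.711, -0.0]
force: [0.1, -0.4, -4.3]
width: 22.5
grip_force: 118.6
time: 18.73
ee_pos: [474.0, -25.7, 288.4]
tool_rot: [0.096, 0.618, 0.771, 0.12]
force: [-1.0, -0.0, -3.9]
width: 21.9
grip_force: 119.0
time: 19.35
ee_pos: [475.0, -25.9, 290.1]
tool_rot: [0.188, 0.596, 0.745, 0.234]
force: [0.2, 0.6, -4.9]
width: 22.6
grip_force: 118.9
face slot [ 20.4    0.41 134.87] F [-2.6  0.5 -4.2] M [ 0.1   0.63 -0.1 ] w 22.6 q2 -0.863 t 19.35
[0.07 0.06 0.12]
yellow [[355, 0, 34, 25, 529], [435, 73, 67, 253, 1286]]
orange []
pred head top rim [[311.0, 536.0], [383.0, 536.0], [238.0, 536.0], [311.0, 586.0]]
```

```bash
python3 -m handwheel '[[[0,0,0],[0,-0.005,0.01],1],[[0,0,0],[0,-0.008,0.01],1],[[0,0,0],[0,-0.0074,0.005],1],[[0,0,0],[0,0,0],1],[[0,0,0],[0,0,0],1]]'; python3 sm.py
```

```text
time: 20.02
ee_pos: [472.0, -26.7, 256.6]
tool_rot: [0.189, 0.597, 0.744, 0.235]
force: [0.2, 0.7, -4.6]
width: 22.3
grip_force: 119.2
face slot [ -1.38   0.31 109.26] F [-2.4  0.6 -3.9] M [ 0.06  0.67 -0.05] w 22.3 q2 -0.88 t 20.025
```

```bash
python3 -m handwheel '[[[0,0,0],[0,0.001,0.014],1],[[0,0,0],[0,0,0.018],1],[[0,0,0],[0,0,0],1],[[0,0,0],[0,0,0],1],[[0,0,0],[0,0,0],1]]'; python3 sm.py
python3 -m handwheel '[[[0,0,0],[0,0,-0.02],1],[[0,0,0],[0,0,0],1],[[0,0,0],[0,0,0],1],[[0,0,0],[0,0,0],1],[[0,0,0],[0,0,0],1]]'; python3 sm.py
```

```text
time: 20.65
ee_pos: [490.6, -22.5, 231.2]
tool_rot: [0.188, 0.597, 0.744, 0.235]
force: [0.3, 0.6, -5.2]
width: 22.0
grip_force: 119.2
face slot [-0.37  0.38 77.5 ] F [-2.7  0.5 -4.5] M [ 0.13  0.7  -0.08] w 22.0 q2 -0.803 t 20.65
time: 21.28
ee_pos: [479.3, -24.7, 246.3]
tool_rot: [0.188, 0.597, 0.744, 0.235]
force: [0.8, 0.2, -4.8]
width: 22.2
grip_force: 119.4
face slot [-1.13  0.72 96.41] F [-2.1  0.1 -4.5] M [ 0.07  0.73 -0.13] w 22.2 q2 -0.849 t 21.275
```

```bash
cat > wd.py <<'E'
from h import *
import sys
o,B=[np.load('slot.npz')[k] for k in 'oB']
for n,f,box in (('scene','s5',(235,180,120,100)),('side','d5',(270,170,90,90))):
    for c in (load(f),shot(n,'t'+n)):
        hsv=cv2.cvtColor(c['image'],cv2.COLOR_BGR2HSV)
        m=((abs(hsv[...,0].astype(int)-23)<6)&(hsv[...,1]>170)).astype(np.uint8)
        x,y,w,h=box;M=np.zeros_like(m);M[y:y+h,x:x+w]=m[y:y+h,x:x+w]
        nn,l,s,ce=cv2.connectedComponentsWithStats(M);k=1+s[1:,4].argmax();print(n,s[k],ce[k].round(1))
    p=proj(c,o+(np.array([[0,0,120-d] for d in (54,64,74,90)]))@B.T);print(' pred centre d=54,64,74,90',p.round(1).tolist())
E
python3 wd.py
```

```text
scene [294 193  25  24 371] [306. 204.]
scene [293 195  24  24 365] [304.3 206.8]
 pred centre d=54,64,74,90 [[305.2, 203.3], [303.4, 206.9], [301.5, 210.4], [298.6, 216.0]]
side [309 192  24  25 273] [320.7 204. ]
side [315 204  13  14  32] [320.4 211.4]
 pred centre d=54,64,74,90 [[321.5, 201.4], [319.1, 204.2], [316.7, 206.9], [312.9, 211.3]]
```

```bash
python3 -m handwheel '[[[0,0,0],[0,0.001,0.011],1],[[0,0,0],[0,0,0.018],1],[[0,0,0],[0,0,0],1],[[0,0,0],[0,0,0],1],[[0,0,0],[0,0,0],1]]'; python3 sm.py
python3 -m handwheel '[[[0,0,0],[0,0,-0.022],1],[[0,0,0],[0,0,0],1],[[0,0,0],[0,0,0],1],[[0,0,0],[0,0,0],1],[[0,0,0],[0,0,0],1]]'; python3 sm.py; python3 wd.py | head -3
```

```text
time: 22.0
ee_pos: [496.3, -21.0, 224.0]
tool_rot: [0.188, 0.597, 0.744, 0.235]
force: [-0.7, 0.4, -4.7]
width: 22.6
grip_force: 119.3
face slot [ 0.35  0.55 68.14] F [-3.2  0.6 -3.5] M [ 0.11  0.68 -0.03] w 22.6 q2 -0.776 t 22.0
time: 22.62
ee_pos: [484.0, -23.6, 241.1]
tool_rot: [0.188, 0.597, 0.744, 0.234]
force: [-0.1, -0.3, -4.4]
width: 22.3
grip_force: 119.4
face slot [-0.19  0.73 89.38] F [-2.7 -0.2 -3.5] M [ 0.17  0.64 -0.09] w 22.3 q2 -0.83 t 22.625
scene [294 193  25  24 371] [306. 204.]
scene [291 199  24  24 372] [302.6 210.2]
 pred centre d=54,64,74,90 [[305.2, 203.3], [303.4, 206.9], [301.5, 210.4], [298.6, 216.0]]
```

```bash
python3 -m handwheel '[[[0,0,0],[0,0,0.013],1],[[0,0,0],[0,0,0.018],1],[[0,0,0],[0,0,0],1],[[0,0,0],[0,0,0],1],[[0,0,0],[0,0,0],1]]'; python3 sm.py
python3 -m handwheel '[[[0,0,0],[0,0,-0.022],1],[[0,0,0],[0,0,0],1],[[0,0,0],[0,0,0],1],[[0,0,0],[0,0,0],1],[[0,0,0],[0,0,0],1]]'; python3 sm.py; python3 wd.py | head -3
```

```text
time: 23.35
ee_pos: [501.4, -20.0, 216.9]
tool_rot: [0.188, 0.597, 0.744, 0.235]
force: [-0.2, 0.1, -3.8]
width: 22.2
grip_force: 119.2
face slot [ 0.57  0.44 59.4 ] F [-2.3  0.2 -3. ] M [ 0.13  0.65 -0.06] w 22.2 q2 -0.753 t 23.35
time: 23.98
ee_pos: [489.0, -22.5, 233.7]
tool_rot: [0.188, 0.597, 0.744, 0.234]
force: [-0.3, 0.0, -4.1]
width: 21.7
grip_force: 119.4
face slot [-0.23  0.72 80.38] F [-2.6  0.1 -3.2] M [ 0.09  0.68 -0.06] w 21.7 q2 -0.808 t 23.975
scene [294 193  25  24 371] [306. 204.]
scene [289 202  24  24 375] [301.  213.2]
 pred centre d=54,64,74,90 [[305.2, 203.3], [303.4, 206.9], [301.5, 210.4], [298.6, 216.0]]
```

```bash
python3 -m handwheel '[[[0,0,0],[0,0,0.013],1],[[0,0,0],[0,0,0.0155],1],[[0,0,0],[0,0,0],1],[[0,0,0],[0,0,0],1],[[0,0,0],[0,0,0],1]]'; python3 sm.py
python3 -m handwheel '[[[0,0,0],[0,0,-0.022],1],[[0,0,0],[0,0,0],1],[[0,0,0],[0,0,0],1],[[0,0,0],[0,0,0],1],[[0,0,0],[0,0,0],1]]'; python3 sm.py; python3 wd.py | head -3
```

```text
time: 24.7
ee_pos: [505.0, -19.2, 211.3]
tool_rot: [0.188, 0.597, 0.744, 0.235]
force: [-0.0, 0.7, -4.4]
width: 22.3
grip_force: 119.3
face slot [ 0.32  0.5  52.72] F [-2.4  0.7 -3.7] M [ 0.14  0.67 -0.07] w 22.3 q2 -0.735 t 24.7
time: 25.32
ee_pos: [492.6, -21.7, 228.4]
tool_rot: [0.188, 0.597, 0.744, 0.234]
force: [-0.2, -0.7, -3.5]
width: 22.1
grip_force: 119.5
face slot [-0.25  0.76 73.87] F [-2.3 -0.6 -2.7] M [ 0.09  0.72 -0.07] w 22.1 q2 -0.791 t 25.325
scene [294 193  25  24 371] [306. 204.]
scene [288 203  25  25 377] [299.9 215.3]
 pred centre d=54,64,74,90 [[305.2, 203.3], [303.4, 206.9], [301.5, 210.4], [298.6, 216.0]]
```

```bash
python3 -m handwheel '[[[0,0,0],[0,0,0.013],1],[[0,0,0],[0,0,0.012],1],[[0,0,0],[0,0,0],1],[[0,0,0],[0,0,0],1],[[0,0,0],[0,0,0],1]]'; python3 sm.py
python3 -m handwheel '[[[0,0,0],[0,0,-0.022],1],[[0,0,0],[0,0,0],1],[[0,0,0],[0,0,0],1],[[0,0,0],[0,0,0],1],[[0,0,0],[0,0,0],1]]'; python3 sm.py; python3 wd.py | head -3
```

```text
time: 26.05
ee_pos: [506.7, -18.7, 208.2]
tool_rot: [0.188, 0.597, 0.744, 0.235]
force: [-0.2, 0.3, -5.2]
width: 22.2
grip_force: 120.8
face slot [-3.000e-02  6.300e-01  4.919e+01] F [-3.1  0.4 -4.1] M [ 0.04  0.66 -0.16] w 22.2 q2 -0.726 t 26.05
time: 26.68
ee_pos: [494.3, -21.3, 225.9]
tool_rot: [0.188, 0.597, 0.744, 0.234]
force: [-0.7, -0.1, -4.5]
width: 22.4
grip_force: 121.1
face slot [-0.24  0.73 70.85] F [-3.2  0.  -3.3] M [ 0.11  0.69 -0.12] w 22.4 q2 -0.784 t 26.675
scene [294 193  25  24 371] [306. 204.]
scene [288 203  25  25 376] [299.8 215.3]
 pred centre d=54,64,74,90 [[305.2, 203.3], [303.4, 206.9], [301.5, 210.4], [298.6, 216.0]]
```

```bash
python3 -m handwheel '[[[0,0,0],[0,0,0.013],1],[[0,0,0],[0,0,0.009],1],[[0,0,0],[0,0,0],1],[[0,0,0],[0,0,0.001],1],[[0,0,0],[0,0,0.001],1]]'; python3 sm.py
python3 -m handwheel '[[[0,0,0],[0,0,0.001],1],[[0,0,0],[0,0,0],1],[[0,0,0],[0,0,-0.024],1],[[0,0,0],[0,0,0],1],[[0,0,0],[0,0,0],1]]'; python3 sm.py; python3 wd.py | head -3
```

```text
time: 27.4
ee_pos: [507.7, -18.2, 207.6]
tool_rot: [0.188, 0.596, 0.744, 0.235]
force: [-20.4, 2.9, 9.3]
width: 22.1
grip_force: 124.5
face slot [ 0.51  0.87 47.99] F [-10.4   7.3  18.7] M [ 0.55  2.06 -0.35] w 22.1 q2 -0.721 t 27.4
time: 28.02
ee_pos: [495.1, -21.5, 225.5]
tool_rot: [0.188, 0.597, 0.744, 0.235]
force: [-0.1, 0.2, -4.7]
width: 22.4
grip_force: 121.4
face slot [ 0.17  0.36 70.16] F [-2.7  0.2 -3.9] M [ 0.1   0.71 -0.1 ] w 22.4 q2 -0.782 t 28.025
scene [294 193  25  24 371] [306. 204.]
scene [288 204  25  24 374] [299.9 215.4]
 pred centre d=54,64,74,90 [[305.2, 203.3], [303.4, 206.9], [301.5, 210.4], [298.6, 216.0]]
```

```bash
python3 -m handwheel '[[[0,0,0],[0,0.02,-0.03],1],[[8.75,0,0],[0,0,0],1],[[8.75,0,0],[0,0,-0.02],1],[[8.75,0,0],[0,0,-0.02],1],[[8.75,0,0],[0,0,-0.02],1]]'
python3 -m handwheel '[[[0,0,6],[0,0,0],1],[[0,0,6],[0,0,0],1],[[0,0,0],[0,0,0],1],[[0,0,0],[0,0,0],1],[[0,0,0],[0,0,0],1]]'
python3 - <<'E'
from h import *
s=env.read_state();T=R.from_quat(s['tool_rot'],scalar_first=True).as_matrix();print(s['ee_pos'].round(1),T.round(3),s['qpos'][1])
print('tool delta',(T.T@(np.array([501.7,304.6,s['ee_pos'][2]])-s['ee_pos'])).round(1),s['wrist_torque'].round(2))
E
```

```text
time: 28.75
ee_pos: [477.3, -25.2, 319.2]
tool_rot: [-0.001, 0.626, 0.78, -0.002]
force: [0.5, 0.1, -4.4]
width: 22.6
grip_force: 121.1
time: 29.38
ee_pos: [476.8, -25.4, 318.6]
tool_rot: [0.0, 0.703, 0.711, 0.0]
force: [-0.3, -0.4, -4.6]
width: 22.1
grip_force: 121.0
[476.8 -25.4 318.6] [[-0.011  1.     0.   ]
 [ 1.     0.011  0.   ]
 [ 0.     0.    -1.   ]] -0.22465092650252907
tool delta [329.7  28.5   0. ] [0.14 0.06 0.01]
```

```bash
python3 -m handwheel '[[[0,0,0],[0.055,0.0047,0],1],[[0,0,0],[0.055,0.0047,0],1],[[0,0,0],[0.055,0.0047,0],1],[[0,0,0],[0.055,0.0047,0],1],[[0,0,0],[0.055,0.0047,0],1]]'
python3 -m handwheel '[[[0,0,0],[0.0547,0.005,0],1],[[0,0,0],[0,0,0.06],1],[[0,0,0],[0,0,0.06],1],[[0,0,0],[0,0,0.06],1],[[0,0,0],[0,0,0.03],1]]'
python3 -m handwheel '[[[0,0,0],[0,0,0.04],1],[[0,0,0],[0,0,0.02],1],[[0,0,0],[0,0,0],1],[[0,0,0],[0,0,0],1],[[0,0,0],[0,0,0],1]]'
python3 - <<'E'
from h import *
s=env.read_state();T=R.from_quat(s['tool_rot'],scalar_first=True).as_matrix();print(s['ee_pos'].round(1))
D=shot('side','d7');W=shot('wrist','w7')
g=cv2.cvtColor(D['image'],cv2.COLOR_BGR2HSV).astype(int)
for f in ('side0','d7'):
    c=load(f);g=cv2.cvtColor(c['image'],cv2.COLOR_BGR2HSV).astype(int)
    sub=np.zeros(g.shape[:2],bool);sub[300:415,145:265]=1
    m=(sub&(g[...,0]<14)&(g[...,1]>110)&(g[...,2]>40)).astype(np.uint8)
    n,l,st,ce=cv2.connectedComponentsWithStats(m)
    for k in range(1,n):
        if st[k,4]>50: print(f,st[k],cv2.minAreaRect(np.argwhere(l==k)[:,::-1].astype(np.float32)))
E
```

```text
time: 30.0
ee_pos: [497.6, 251.6, 318.9]
tool_rot: [0.0, 0.703, 0.711, 0.0]
force: [0.9, -0.5, -3.6]
width: 22.4
grip_force: 121.1
time: 30.62
ee_pos: [499.6, 303.4, 104.1]
tool_rot: [-0.001, 0.703, 0.711, -0.003]
force: [-0.5, 0.9, -5.1]
width: 22.4
grip_force: 120.7
time: 31.25
ee_pos: [503.6, 305.3, 50.9]
tool_rot: [0.001, 0.704, 0.711, 0.002]
force: [1.3, -0.6, -4.8]
width: 22.2
grip_force: 120.9
[503.6 305.3  50.9]
side0 [ 153  335   90   65 1507] ((196.74542236328125, 362.1137390136719), (19.691059112548828, 105.04266357421875), 53.67317199707031)
d7 [228 325  14  15  77] ((235.2679901123047, 333.40887451171875), (6.169341087341309, 18.2850341796875), 48.012786865234375)
d7 [ 151  341   56   53 1126] ((180.18865966796875, 366.5505065917969), (17.89061737060547, 69.2466812133789), 50.52754211425781)
```

```bash
python3 - <<'E'
from h import *
D=load('d7');S0=load('side0');s=env.read_state();T=R.from_quat(s['tool_rot'],scalar_first=True).as_matrix()
V=np.array([[118,b,z] for b in(-12,12) for z in(-12,12)],float)
def end(c,tcp,T,a): return proj(c,np.array(tcp)+(R.from_euler('y',-a,degrees=True).apply(V)+[0,0,-18.5])@T.T)
P=end(S0,[501.7,304.6,33.5],T,0);print('base',P.min(0),P.max(0))
for a in (-2,0,2,3,4,5): 
    P=end(D,s['ee_pos'],T,a);print(a,P.min(0).round(1),P.max(0).round(1))
# wrist: handle width/ridge at end
W=load('w7');g=cv2.cvtColor(W['image'],cv2.COLOR_BGR2HSV).astype(int)
m=((g[...,0]<16)&(g[...,1]>120)&(g[...,2]>70)).astype(np.uint8);n,l,st,ce=cv2.connectedComponentsWithStats(m)
for k in range(1,n):
    if st[k,4]>400 and 250<ce[k][0]<400: print(st[k],[(v,np.nonzero(l[v]==k)[0][[0,-1]].tolist()) for v in range(st[k,1]+2,st[k,1]+st[k,3],15)])
for a in (-2,0,2,4):
    X=np.array([[x,b,-12] for x in(118,60,40) for b in(-12,12)],float)
    print(a,proj(W,s['ee_pos']+(R.from_euler('y',-a,degrees=True).apply(X)+[0,0,-18.5])@T.T).round(0).tolist())
E
```

```text
base [152.94267195 383.76011578] [164.50769186 400.19200006]
-2 [150.6 374.5] [161.9 391.4]
0 [150.7 376.4] [162.4 393. ]
2 [150.9 378.3] [163.  394.6]
3 [151.  379.2] [163.3 395.3]
4 [151.2 380.2] [163.6 396. ]
5 [151.3 381.1] [163.9 396.7]
[  276     0    77   285 18860] [(2, [276, 352]), (17, [276, 352]), (32, [277, 351]), (47, [277, 351]), (62, [277, 350]), (77, [277, 350]), (92, [278, 350]), (107, [279, 349]), (122, [279, 349]), (137, [279, 348]), (152, [280, 348]), (167, [280, 347]), (182, [280, 347]), (197, [281, 347]), (212, [281, 346]), (227, [281, 346]), (242, [281, 345]), (257, [281, 333]), (272, [282, 305])]
-2 [[266.0, -48.0], [356.0, -48.0], [274.0, 172.0], [349.0, 172.0], [276.0, 231.0], [347.0, 231.0]]
0 [[268.0, -43.0], [355.0, -43.0], [275.0, 170.0], [349.0, 170.0], [277.0, 229.0], [347.0, 229.0]]
2 [[270.0, -37.0], [353.0, -37.0], [276.0, 168.0], [348.0, 168.0], [277.0, 227.0], [347.0, 227.0]]
4 [[272.0, -31.0], [352.0, -31.0], [276.0, 167.0], [348.0, 166.0], [278.0, 225.0], [346.0, 225.0]]
```

```bash
python3 -m handwheel '[[[0,2,0],[-0.0007,-0.0015,0],1],[[0,0,0],[0,0,0.008],1],[[0,0,0],[0,0,0.006],1],[[0,0,0],[0,0,0],1],[[0,0,0],[0,0,0],1]]'; python3 sm.py
python3 -m handwheel '[[[0,0,0],[0,0,0.001],1],[[0,0,0],[0,0,0.001],1],[[0,0,0],[0,0,0],1],[[0,0,0],[0,0,0],1],[[0,0,0],[0,0,0],1]]';python3 -c "
from h import *;print(env.read_state()['wrist_torque'])"
```

```text
time: 31.98
ee_pos: [500.5, 304.3, 34.5]
tool_rot: [-0.012, 0.704, 0.71, 0.012]
force: [0.2, -0.2, -4.2]
width: 22.2
grip_force: 121.4
face slot [ -71.61  319.4  -120.4 ] F [-2.3 -0.2 -3.5] M [ 0.14 -0.04 -0.05] w 22.2 q2 0.257 t 31.975
time: 32.6
ee_pos: [500.9, 304.5, 33.1]
tool_rot: [-0.012, 0.704, 0.71, 0.013]
force: [-2.7, -3.4, 5.3]
width: 22.1
grip_force: 122.5
[0.35829001 0.45360988 0.26343404]
```

```bash
python3 -m handwheel '[[[0,0,0],[0,0,0],0.7],[[0,0,0],[0,0,0],0.4],[[0,0,0],[0,0,0],0],[[0,0,0],[0,0,0],0],[[0,0,0],[0,0,0],0]]'
python3 -m handwheel '[[[0,0,0],[0,0,-0.03],0],[[0,0,0],[0,0,-0.05],0],[[0,0,0],[0,0,-0.06],0],[[0,0,0],[0,0,-0.05],0],[[0,0,0],[0,0,0],0]]'
python3 -m handwheel '[[[0,0,0],[0,0,-0.05],0],[[0,0,0],[0.05,0,-0.03],0],[[0,0,0],[0.06,0,0],0],[[0,0,0],[0.06,0,0],0],[[0,0,0],[0.06,0,0],0]]'
python3 -m handwheel '[[[0,0,0],[0,0,0],0],[[0,0,0],[0,0,0],0],[[0,0,0],[0,0,0],0],[[0,0,0],[0,0,0],0],[[0,0,0],[0,0,0],0]]'
python3 - <<'E'
from h import *
def stat(c,box,f):
    g=cv2.cvtColor(c['image'],cv2.COLOR_BGR2HSV).astype(int);x,y,w,h=box
    sub=np.zeros(g.shape[:2],bool);sub[y:y+h,x:x+w]=1
    n,l,st,ce=cv2.connectedComponentsWithStats((sub&f(g)).astype(np.uint8));k=1+st[1:,4].argmax();return st[k].tolist(),ce[k].round(1).tolist()
br=lambda g:(g[...,0]<14)&(g[...,1]>110)&(g[...,2]>40)
dk=lambda g:g[...,2]<45
ye=lambda g:(abs(g[...,0]-23)<6)&(g[...,1]>170)
A=[(load('scene0'),load('side0')),(shot('scene','s8'),shot('side','d8'))]
for S,D in A:
    print('handle',stat(S,(370,340,70,85),br),stat(D,(145,330,105,85),br)); print('head',stat(S,(355,320,55,60),dk),stat(D,(205,310,60,60),dk))
    
for n,a in (('scene',A[1][0]),('side',A[1][1])): print(n,stat(a,(235,180,120,110) if n=='scene' else (270,170,90,90),ye))
d=[cv2.absdiff(A[0][i]['image'],A[1][i]['image']).max(2) for i in (0,1)]
for nm,(x,y,w,h) in dict(can=(305,340,40,55),tape=(355,225,50,48),carton=(218,188,40,52),red=(272,130,20,25)).items(): print(nm,d[0][y:y+h,x:x+w].mean().round(1))
c=A[1][0];o,B=[np.load('slot.npz')[k] for k in 'oB'];print(env.read_state()['ee_pos'])
E
python3 wd.py
```

```text
time: 33.22
ee_pos: [500.6, 304.4, 32.6]
tool_rot: [-0.012, 0.704, 0.71, 0.012]
force: [0.2, 0.3, 0.3]
width: 85.3
grip_force: 0.0
time: 33.85
ee_pos: [503.5, 299.0, 228.9]
tool_rot: [-0.011, 0.704, 0.71, 0.017]
force: [0.3, -0.1, -2.0]
width: 85.4
grip_force: 0.0
time: 34.48
ee_pos: [498.2, 526.4, 309.2]
tool_rot: [-0.012, 0.704, 0.71, 0.012]
force: [1.4, 0.9, 0.8]
width: 85.3
grip_force: 0.0
time: 35.1
ee_pos: [498.9, 524.0, 311.4]
tool_rot: [-0.012, 0.704, 0.71, 0.013]
force: [-0.1, 0.5, 0.1]
width: 85.6
grip_force: 0.0
handle ([373, 345, 61, 72, 863], [408.2, 381.2]) ([153, 335, 90, 65, 1507], [191.8, 366.1])
head ([370, 329, 27, 36, 608], [383.3, 345.4]) ([216, 312, 26, 31, 633], [228.8, 326.4])
handle ([374, 346, 61, 71, 834], [408.9, 381.8]) ([154, 335, 89, 61, 1208], [191.0, 365.8])
head ([375, 328, 22, 26, 440], [385.6, 340.4]) ([205, 341, 42, 29, 761], [225.5, 356.8])
scene ([288, 204, 24, 24, 375], [299.8, 215.4])
side ([301, 201, 24, 24, 275], [312.8, 212.3])
can 2.8
tape 8.2
carton 2.9
red 4.6
[498.69734944 524.39021035 311.06819917]
scene [294 193  25  24 371] [306. 204.]
scene [288 204  24  24 376] [299.8 215.3]
 pred centre d=54,64,74,90 [[305.2, 203.3], [303.4, 206.9], [301.5, 210.4], [298.6, 216.0]]
side [309 192  24  25 273] [320.7 204. ]
side [301 201  24  24 276] [312.7 212.3]
 pred centre d=54,64,74,90 [[321.5, 201.4], [319.1, 204.2], [316.7, 206.9], [312.9, 211.3]]
```

```bash
python3 -c "
from rig import env;print(env.finish_job())"
```

```text
the job is handed in; nothing more can be done
None
```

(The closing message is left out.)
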